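Register a slide carrier and its cover frame under the microscope

ROBOT

A 7-joint arm with a two-finger parallel gripper is mounted at the origin on the work surface. World frame = base frame: x ahead of the robot, y to its left, z up, the work surface at z = 0. Lengths are in m, angles in rad, forces in N, time in s.
With the tool pointing down it reaches from about 0.375 to 0.925 m from the base axis. Payload 3.1 kg.
Tool frame: the origin (TCP) lies at the very end of the fingers, on their centre line; the grasp point (between the pads) lies 19 mm behind it; z points along the fingers, y is the line along which they close (so a half turn about z gives the same grasp; the last joint's range is limited). The gripper opens to 85 mm and grips with 20 to 120 N. Pads are 22 mm wide; open, the fingers measure 114 mm over their backs; the gripper's body (76 mm by 85 mm) begins 54 mm behind the grasp point. The pads swing forward as they close: fully open they stand 13 mm farther back than shut.
Start: joints at [-1.266, 0.383, 0.044, 1.598, -0.018, 1.161, -0.05], TCP at [0.255, 0.598, 0.231] pointing down, gripper open.
Joint ranges: [-2.61, 2.61], [-0.41, 2.15], [-1.48, 1.57], [0, 2.5], [-1.57, 4.71], [0.05, 1.97], [-2.85, 2.85]. Speed limits (rad/s): [2.79, 2.79, 3.14, 3.14, 3.14, 3.14, 3.14].

INTERFACE

Orientations are given as a 3x3 rotation matrix whose columns are the frame's x, y, z axes.
In Python, from rig import manip gives the robot as it stands. Calls block until the motion is done:
- manip.move_ptp(position, orientation): joint-space move of the TCP to a pose.
- manip.move_linear(position, vel=0.15, orientation=None, max_force=None): straight line of the TCP; orientation=None keeps the orientation; vel is the mean speed in m/s. With max_force (N) it stops when the force on the tool has changed by that much, and returns True; else False.
- manip.move_j(angles): joint-space move.
- manip.grip(opening, grip_force=None): finger opening in m; grip_force is the grip in N (None keeps the last); returns when the fingers have stopped.
- manip.pause(seconds).
- manip.solve_ik(position, orientation): joint angles nearest the present ones, or None.
- manip.read_state(): the state.
- manip.read_camera(name): name is "side" or "top"; returns the picture (400x640x3 uint8, red, green, blue); there is no depth.
- manip.camera_params(name): a dict with "fovy" (degrees; the focal length in pixels is half the picture's height over the tangent of half this angle, whatever the lens; pixels are square), "cx", "cy" (the principal point, pixels), "rvec" (rotation vector, rad) and "tvec" (3), from world to camera coordinates, as OpenCV has them. Camera axes: x right, y down, z forward; pixel columns grow to the right and rows downward; lengths in m; the calibration is good to about 2 mm. A picture is of the moment at which its call begins. camera_params takes no time and is no camera call.
A pose or a line that the arm cannot do raises manip.IKError and nothing moves.
- manip.job_done(): hands the job in; it is judged then, once.
Trained networks look in the newest picture that a camera, given by its name, has taken for a name from the list of things; names that differ only in an ending like _2 or _b are one class to them, and where a whole thing is asked for, a point or a joint stands for the part that bears it (a point fixed in the world has none). Each returns a list of dicts, best first, with "conf" (0 to 1); they miss things now and then, are a little off and sometimes report something else, mostly with a low value. They report only what shows in the picture. A call takes as long as a camera call.
- manip.cut_out(camera, query): "region" (400x640 bool, what is visible of it) and "rect" ([left, top, right, bottom] in pixels, round what is visible of it).
- manip.landmark_of(camera, query): "point" ([row, column] in pixels: a listed point, or the origin of a listed thing).
The state is a dict: "time": time; "joints": joint angles; "qvel": joint speeds; "joint_torque": joint torques, N m; "ee_pos": TCP position; "ee_rot": TCP orientation; "force": force on the tool from outside, world axes, zero at the start; "ft_torque": the same for the moment, N m; "opening": finger opening in m; "grasp_force": force on a finger pad.
Only numpy, scipy, OpenCV 4.12 (cv2) and the standard library are available. Lean on these libraries where they do the work, as an engineer would, in place of code of your own. Each camera call takes 0.05 s, during which the arm holds its last target. There are 200 camera calls.

TASK

Lay the long black cover frame (not the short one) by its rib on the aluminium slide carrier where the carrier waits in front of the microscope head, edges about matching, and let go. Then push the two along the stage under the head until both are flush against the back stop and the side stop, with their edges lined up. Do not bump the microscope's head or disturb the other things on the bench.

Things in the scene. Friction and masses are not known exactly. Their poses are not given: they have to be found in the camera images.
- microscope: stereo microscope, fixed. Origin on the bench below where the carrier's centre must end: carrier and cover frame are home with both centres at x = y = 0 here, axes parallel. x points from the robot to the back stop, y to the side stop and the column (radius up to 26 mm, at x 20, y 170 mm). Stage top: flat, 40 mm above the bench, x -195 to 80, y -145 to 125 mm
- back_stop (a point): middle of the back stop's face, at stage height: microscope x = 30, y = -15 mm. A steel rail along y, 40 mm high, face to -x, from y = -110 to 80 mm
- side_stop (a point): middle of the side stop's face, at stage height: microscope x = -7.5, y = 70 mm. A steel rail along x, 40 mm high, face to -y, from x = -45 to 30 mm
- head: the microscope's head, hanging over the stage; origin and axes as the microscope's. Lowest part: black ring light, radius 45 mm about x = y = 0, underside 165 mm above the bench; above it a white body within 50 mm of the axis, eyepieces to +x, boom to the column. An upright gripper at the near edge of the registered carrier would hit it; one leaning back to the robot by 30 to 45 degrees clears
- carrier: aluminium slide carrier, a flat plate 140 mm long (its y) x 60 mm (its x) x 24 mm thick with two glass slides let in flush, about 0.3 kg; sliding it takes up to about 10 N. Loose on the stage, in front of the head, askew. Origin: centre of the underside, z up; symmetric under a half turn
- frame: black plastic frame, flat, 140 mm long (its y) x 60 (its x) x 10 mm thick, two windows; over the middle an upright rib handle 44 mm long (its x), 16 mm thick (its y), top 34 mm above the underside. Origin: centre of the underside, z up; same after a half turn. The one to use: outline equals the carrier's, 0.12 kg. Lies right of the microscope (-y), may have swapped places with the short one
- short_frame: black plastic frame, flat, 100 mm long (its y) x 60 (its x) x 10 mm thick, two windows; over the middle an upright rib handle 44 mm long (its x), 16 mm thick (its y), top 34 mm above the underside. Origin: centre of the underside, z up; same after a half turn. A bystander: leave it alone
- dish: white shallow dish, 90 mm across, 16 mm high, bystander. Origin: centre of the underside
- spatula: laboratory spatula lying on the bench, 170 mm long along its x, bystander
- beaker: glass beaker, 70 mm across, 90 mm high, bystander. Origin: centre of the underside
- bottle: white bottle, 72 mm across, 160 mm high, bystander. Origin: centre of the underside
- slide_box: closed grey slide box, 100 x 190 x 35 mm, bystander. Origin: centre of the underside
- tube_rack: blue tube rack, 100 x 200 x 30 mm, with tubes standing to 105 mm, bystander. Origin: centre of the underside

How it is judged:
By the outcome, as a careful person would: the job done as asked, in the order asked, and still so for the second after the job is handed in, with the robot touching nothing.
It also fails if it takes over 72 s, if anything falls off the work surface, if the arm or the gripper's body presses on something with over 40 N, if the wrist force passes 120 N, or if a joint passes its speed limit or range.

## Working session

There is one attempt and no reset: what is moved stays moved. The work goes in short steps, each a Python script; the robot and the scene stay as the last script left them, time stands still between calls to the robot, and variables do not carry over. Pictures are saved under pics/ and viewed, at most 13 in all, crops included, and the job is handed in when it is done.

```bash
mkdir -p pics; ls
python3 - <<'E'
from rig import manip
import cv2,numpy as np
for c in("side","top"):
    im=manip.read_camera(c); cv2.imwrite(f"pics/{c}0.png",im[:,:,::-1])
    p=manip.camera_params(c);R=cv2.Rodrigues(np.array(p["rvec"]))[0]
    print(c,p,"pos",-R.T@np.array(p["tvec"]))
    for q in["back_stop","side_stop","microscope","carrier","frame","short_frame","head"]:
        print(q,[(np.round(d["point"],1),round(d["conf"],2)) for d in manip.landmark_of(c,q)][:3],[(np.round(d["rect"]),int(d["region"].sum()),round(d["conf"],2)) for d in (manip.cut_out(c,q) if "stop" not in q else [])][:3])
print(manip.read_state()["time"])
E
```

```text
pics
side {'fovy': 51.344016633375745, 'cx': 318.5723651885973, 'cy': 191.60713372041985, 'rvec': array([ 2.28014642, -0.77252041,  0.30286074]), 'tvec': array([-0.4510545 ,  0.28039765,  1.27419229])} pos [-0.04554414 -0.80823065  1.11818064]
back_stop [(array([174.1, 339.9]), 0.68)] []
side_stop [(array([165.8, 314. ]), 0.96)] []
microscope [(array([184.5, 330.3]), 0.74)] [(array([255.,  67., 377., 232.]), 8649, 0.63)]
carrier [(array([203.2, 318.8]), 0.88)] [(array([295., 186., 341., 216.]), 730, 0.63)]
frame [(array([257.9, 385. ]), 0.79)] [(array([363., 240., 407., 276.]), 518, 0.66)]
short_frame [(array([274.7, 338.4]), 0.85)] [(array([324., 255., 359., 290.]), 447, 0.66)]
head [(array([256.8, 386. ]), 0.27)] [(array([287.,  64., 376., 156.]), 3259, 0.96)]
top {'fovy': 50.6931211061067, 'cx': 323.71402546460405, 'cy': 205.94999018032695, 'rvec': array([ 2.09823706, -2.15775663,  0.15033643]), 'tvec': array([-1.04030743e-03,  5.34137046e-01,  1.20828181e+00])} pos [ 0.33285911 -0.03825353  1.27788492]
back_stop [(array([156.8, 307.1]), 0.81), (array([252.3, 499.6]), 0.3), (array([144.5, 405.5]), 0.16)] []
side_stop [(array([171.8, 283.7]), 0.93)] []
microscope [(array([168.6, 306.4]), 0.59)] [(array([209.,  56., 364., 241.]), 14214, 0.69)]
carrier [(array([206.5, 328.8]), 0.74)] [(array([307., 189., 355., 222.]), 1028, 0.62), (array([404., 176., 451., 207.]), 529, 0.25)]
frame [(array([191. , 426.7]), 0.78)] [(array([401., 176., 450., 203.]), 587, 0.79)]
short_frame [(array([237.9, 414.4]), 0.73)] [(array([398., 229., 435., 250.]), 436, 0.69)]
head [] []
1.3
```

```bash
cat > h.py <<'E'
from rig import manip
import cv2,numpy as np
CP={}
def cam(c):
    if c not in CP:
        p=manip.camera_params(c);R=cv2.Rodrigues(np.array(p["rvec"]))[0];t=np.array(p["tvec"]).ravel()
        CP[c]=(R,t,200/np.tan(np.radians(p["fovy"])/2),p["cx"],p["cy"])
    return CP[c]
def ray(c,rc):
    R,t,f,cx,cy=cam(c); d=R.T@np.array([(rc[1]-cx)/f,(rc[0]-cy)/f,1]); return -R.T@t,d
def onz(c,rc,z):
    o,d=ray(c,rc); return o+d*(z-o[2])/d[2]
def proj(c,P):
    R,t,f,cx,cy=cam(c); q=np.atleast_2d(P)@R.T+t
    return np.c_[cy+f*q[:,1]/q[:,2],cx+f*q[:,0]/q[:,2]]
def tri(rs,rt):
    A=[];b=[]
    for o,d in(ray("side",rs),ray("top",rt)):
        d=d/np.linalg.norm(d);M=np.eye(3)-np.outer(d,d);A.append(M);b.append(M@o)
    return np.linalg.lstsq(np.vstack(A),np.hstack(b),rcond=None)[0]
E
python3 - <<'E'
from h import *
D={"back_stop":((174.1,339.9),(156.8,307.1),.04),"side_stop":((165.8,314),(171.8,283.7),.04),"microscope":((184.5,330.3),(168.6,306.4),0),
"carrier":((203.2,318.8),(206.5,328.8),.04),"frame":((257.9,385),(191,426.7),0),"short":((274.7,338.4),(237.9,414.4),0)}
for k,(s,t,z) in D.items(): print(k,*[np.round(v,4) for v in(tri(s,t),onz("side",s,z)[:2],onz("top",t,z)[:2])])
s=cv2.imread("pics/side0.png")[50:310,230:430];t=cv2.imread("pics/top0.png")[50:260,200:460]
cv2.imwrite("pics/sc.png",cv2.resize(s,None,fx=2.3,fy=2.3,interpolation=cv2.INTER_CUBIC));cv2.imwrite("pics/tc.png",cv2.resize(t,None,fx=2.8,fy=2.8,interpolation=cv2.INTER_CUBIC))
E
```

```text
back_stop [0.6899 0.0304 0.0323] [0.6857 0.0242] [0.6868 0.0305]
side_stop [0.6325 0.1029 0.056 ] [0.6365 0.1186] [0.6423 0.102 ]
microscope [ 0.658   0.0381 -0.0076] [0.6488 0.0338] [0.6603 0.0356]
carrier [ 0.5381 -0.033   0.0282] [ 0.5359 -0.0429] [ 0.5323 -0.031 ]
frame [ 0.5786 -0.3321  0.0049] [ 0.5832 -0.3307] [ 0.5779 -0.3323]
short [ 0.4323 -0.2857 -0.0083] [ 0.4251 -0.288 ] [ 0.4352 -0.286 ]
```

View pics/sc.png

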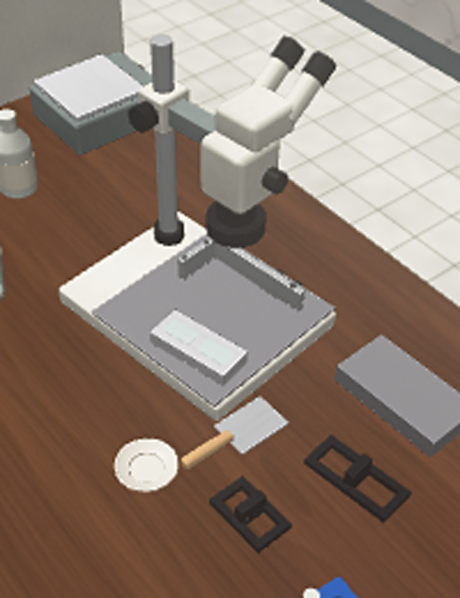

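View pics/tc.png

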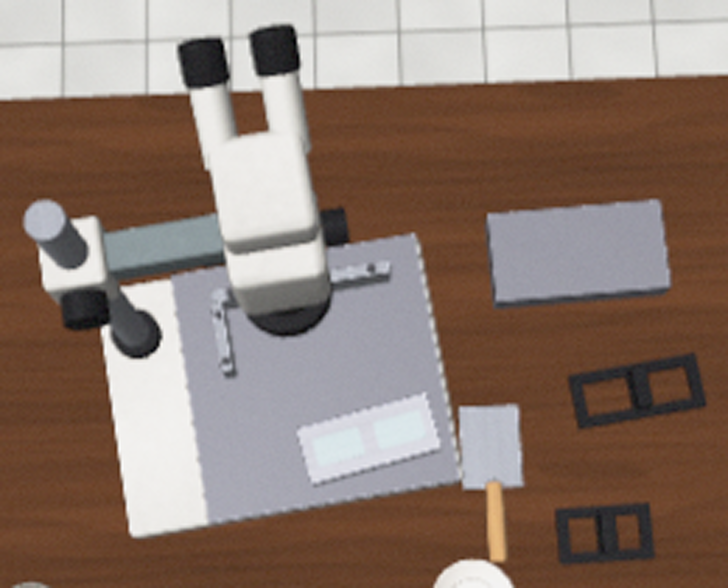

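View pics/top0.png

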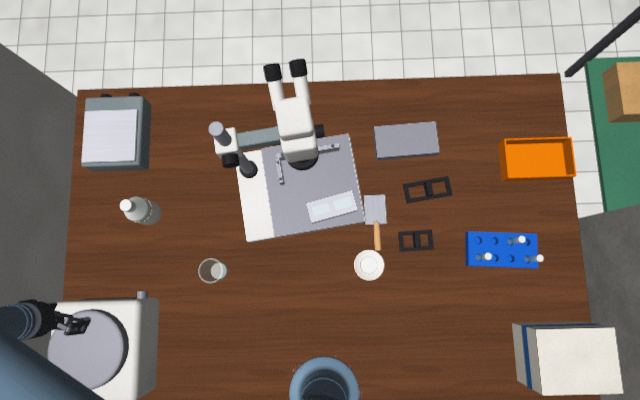

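```bash
cat >> h.py <<'E'
from scipy.optimize import minimize,least_squares
def Rz(a): c,s=np.cos(a),np.sin(a); return np.array([[c,-s,0],[s,c,0],[0,0,1]])
def box(lx,ly,z0,z1): return np.array([[a*lx/2,b*ly/2,z] for a in(-1,1) for b in(-1,1) for z in(z0,z1)])
def fit(regs,boxes,z0,p0,K=8):
    """regs: {cam:bool region}; boxes: list of corner arrays in the thing's frame. maximise IoU of hulls/unions"""
    tg={}
    for c,r in regs.items():
        ys,xs=np.nonzero(r);o=np.array([ys.min()-12,xs.min()-12]);e=np.array([ys.max()+12,xs.max()+12])
        n=cv2.convexHull(np.c_[np.r_[xs-.5,xs+.5,xs-.5,xs+.5],np.r_[ys-.5,ys-.5,ys+.5,ys+.5]].astype(np.float32))[:,0]
        m=np.zeros((e-o)*K,np.uint8);cv2.fillPoly(m,[np.round((n-o[::-1])*K).astype(np.int32)],1);tg[c]=(o,m)
    def cost(p):
        s=0
        for c,(o,m) in tg.items():
            P=np.vstack(boxes)@Rz(p[2]).T+[p[0],p[1],z0];q=(proj(c,P)-o)[:,::-1].astype(np.float32)
            w=np.zeros_like(m);cv2.fillPoly(w,[np.round(cv2.convexHull(q)*K).astype(np.int32)],1)
            s+=1-(w&m).sum()/(w|m).sum()
        return s
    best=None
    for a in(-.3,-.1,.1,.3):
        r=minimize(cost,[p0[0],p0[1],p0[2]+a],method="Nelder-Mead",options=dict(initial_simplex=np.array([p0[0],p0[1],p0[2]+a])+np.array([[0,0,0],[.01,0,0],[0,.01,0],[0,0,.1]])))
        if best is None or r.fun<best.fun: best=r
    return best.x,best.fun
FR=[box(.06,.14,0,.01),box(.044,.016,0,.034)]
CA=[box(.06,.14,0,.024)]
def look(name,boxes,z0,p0,cams=("side","top")):
    regs={}
    for c in cams:
        manip.read_camera(c); d=manip.cut_out(c,name)
        if d and d[0]["conf"]>.35: regs[c]=d[0]["region"]
    out={}
    if len(regs)>1: out["both"]=fit(regs,boxes,z0,p0)
    for c in regs: out[c]=fit({c:regs[c]},boxes,z0,p0)
    return out
E
python3 - <<'E'
from h import *
for n,b,z,p in(("frame",FR,0,(.578,-.332,.15)),("carrier",CA,.04,(.533,-.035,.25))):
    for k,v in look(n,b,z,p).items(): print(n,k,np.round(v[0],4),round(v[1],3))
S=lambda u,v:(v/2.3+50,u/2.3+230)
T=lambda u,v:(v/2.8+50,u/2.8+200)
obs=[("top",T(415,236),(80,-145,40)),("top",T(462,483),(-195,-145,40)),("top",T(207,524),(-195,125,40)),("top",T(173,280),(80,125,40)),
("side",S(335,312),(80,-145,40)),("side",S(217,408),(-195,-145,40)),("side",S(93,312),(-195,125,40)),
("top",(156.8,307.1),(30,-15,40)),("top",(171.8,283.7),(-7.5,70,40)),("side",(174.1,339.9),(30,-15,40)),("side",(165.8,314),(-7.5,70,40)),
("top",(168.6,306.4),(0,0,0)),("side",(184.5,330.3),(0,0,0))]
def res(p): return np.array([proj(c,Rz(p[2])@np.array(P)/1000+[p[0],p[1],0])[0]-np.array(rc) for c,rc,P in obs])
r=least_squares(lambda p:res(p).ravel(),[.65,.03,.15],loss="soft_l1")
print(np.round(r.x,4));print(np.round(res(r.x),1).tolist())
E
```

```text
frame both [ 0.5826 -0.3314  0.1536] 0.189
frame side [ 0.5801 -0.3301  0.1573] 0.117
frame top [ 0.584  -0.3314  0.1455] 0.062
carrier both [ 0.5286 -0.0357  0.2643] 1.088
carrier side [ 0.5286 -0.0357  0.2643] 0.088
carrier top [ 0.533 -0.035 -0.05 ] 1.0
[0.6552 0.0355 0.1403]
[[-0.3, 0.1], [-0.3, -0.3], [0.4, 0.4], [-1.3, -0.7], [-1.1, 0.3], [-0.2, -1.4], [0.3, -1.2], [-0.1, 1.9], [1.4, -0.5], [-0.2, 0.2], [2.0, 2.7], [1.6, 0.1], [-1.0, 1.1]]
```

```bash
python3 - <<'E'
s=open("h.py").read()
s=s.replace('''        if d and d[0]["conf"]>.35: regs[c]=d[0]["region"]
''','''        t=proj(c,[p0[0],p0[1],z0+.01])[0]
        d=[e["region"] for e in d if np.hypot(*(np.argwhere(e["region"]).mean(0)-t))<12]
        if d: regs[c]=d[0]
''')
s+='''
def ori(yaw,lean,flip=1):
    c,sn=np.cos(lean),np.sin(lean)
    return Rz(yaw)@np.array([[flip*c,0,sn],[0,-flip,0],[flip*sn,0,-c]])
MS=np.array([.6552,.0355,.1403])
def W(x,y,z): # scope mm -> world m
    return Rz(MS[2])@np.array([x,y,0])/1000+[MS[0],MS[1],z/1000]
def toS(p): # world pose -> scope mm, rad
    q=Rz(-MS[2])@np.array([p[0]-MS[0],p[1]-MS[1],0])*1000; return np.r_[q[:2],p[2]-MS[2]]
L20,L35=np.radians(20),np.radians(35)
'''
open("h.py","w").write(s)
E
python3 - <<'E'
from h import *
for k,v in look("carrier",CA,.04,(.53,-.035,.25)).items(): print(k,np.round(v[0],4),round(v[1],3),np.round(toS(v[0]),3))
st=manip.read_state();print(np.round(st["ee_rot"],2).tolist())
for f in(1,-1):
  for nm,p,R in(("pick",(.588,-.330,.1),ori(.152,L20,f)),("pick0",(.588,-.330,.008),ori(.152,L20,f)),("place",(.534,-.034,.072),ori(.26,L20,f)),("ypush",W(-140,-150,50),ori(MS[2],L35,f)),("xpush",W(-190,-50,45),ori(MS[2],L35,f)),("home",W(-33,0,45),ori(MS[2],L35,f)),("ynudge",W(-20,-85,50),ori(MS[2],L35,f))):
    q=manip.solve_ik(p,R); print(f,nm,None if q is None else np.round(q,2))
E
```

```text
both [ 0.5293 -0.0348  0.264 ] 0.155 [-1.3447e+02 -5.1997e+01  1.2400e-01]
side [ 0.5283 -0.0344  0.2446] 0.044 [-1.35422e+02 -5.14360e+01  1.04000e-01]
top [ 0.5313 -0.0365  0.2468] 0.09 [-1.32769e+02 -5.39540e+01  1.06000e-01]
[[-0.92, 0.39, -0.0], [0.39, 0.92, -0.0], [0.0, -0.0, -1.0]]
1 pick [-0.16  0.64  0.92  1.89 -1.07  0.86 -0.08]
1 pick0 [ 0.01  0.72  0.7   1.9  -1.18  0.71  0.05]
1 place [-0.72  0.35  0.86  2.27 -0.93  0.47 -0.44]
1 ypush [ 1.43  0.75 -1.24  2.31  1.69  0.35 -2.53]
1 xpush None
1 home [ 0.24  0.43 -0.38  2.22  2.29  0.14  2.53]
1 ynudge [ 1.11  0.92 -1.25  2.12  1.74  0.59 -2.66]
-1 pick [ 1.05  0.53 -0.6   1.83  0.12  0.59  2.18]
-1 pick0 [ 0.51  0.59  0.05  1.88 -0.59  0.47  2.78]
-1 place [-0.24  0.25  0.32  2.25 -0.54  0.36  2.36]
-1 ypush [ 1.23  0.54 -0.99  2.31  1.84  0.13  0.34]
-1 xpush None
-1 home [ 0.62  0.55 -0.81  2.2   1.9   0.31 -0.09]
-1 ynudge [ 0.58  0.5  -0.57  2.14  1.86  0.1   0.03]
```

Run:
```python
from h import *
def J(s): st=manip.read_state();print(s,round(st["time"],1),np.round(st["joints"],2),np.round(st["ee_pos"],3))
manip.grip(.045,40)
manip.move_ptp((.22,.36,.33),ori(-.3,0,-1));J("a")
manip.move_ptp((.42,-.02,.33),ori(0,0,-1));J("b")
manip.move_ptp((.45,-.24,.25),ori(.152,L20,-1));J("c")
print(manip.read_state()["force"].round(1) if hasattr(manip.read_state()["force"],"round") else manip.read_state()["force"])
```

```text
a 3.4 [-1.18 -0.14  0.06  1.98  0.01  1.3   0.14] [0.22  0.361 0.33 ]
b 5.0 [-0.96 -0.28  0.77  2.01  0.2   1.34  1.31] [ 0.42  -0.019  0.33 ]
c 5.9 [-0.57 -0.2   1.04  2.14 -0.04  0.82  2.24] [ 0.451 -0.238  0.25 ]
[ 0.2  0.8 -0.8]
```

Run:
```python
from h import *
for f in(1,-1):
  for nm,p,R in(("pick",(.588,-.330,.1),ori(.152,L20,f)),("pick0",(.588,-.330,.008),ori(.152,L20,f)),("place",(.534,-.034,.072),ori(.26,L20,f)),("ypush",W(-140,-150,50),ori(MS[2],L20,f)),("xpush",W(-186,-0,45),ori(MS[2],np.radians(15),f)),("x0",W(-186,-0,45),ori(MS[2],0,f)),("xmid",W(-100,0,45),ori(MS[2],L35,f)),("home",W(-33,0,45),ori(MS[2],L35,f)),("ynudge",W(-20,-85,50),ori(MS[2],L35,f))):
    q=manip.solve_ik(p,R); print(f,nm,None if q is None else np.round(q,2))
```

```text
1 pick [-0.37  1.03  1.37  1.9  -1.46  1.24  0.09]
1 pick0 [-0.27  1.02  1.14  1.91 -1.53  1.06  0.18]
1 place [-0.66  0.32  0.79  2.27 -0.87  0.45 -0.48]
1 ypush [-0.83  0.96  1.37  2.24 -1.56  1.03  0.01]
1 xpush [-1.25  0.77  1.38  2.38 -1.35  0.8  -0.36]
1 x0 [-1.16  0.93  1.37  2.19 -1.1   1.07 -0.59]
1 xmid [ 0.66  0.44 -0.8   2.35  2.16  0.27  2.75]
1 home [ 0.43  0.47 -0.59  2.21  2.03  0.21  2.85]
1 ynudge [ 0.25  0.44 -0.19  2.16  4.12  0.07  0.82]
-1 pick [ 0.17  0.49  0.48  1.87 -0.74  0.69  2.85]
-1 pick0 [ 0.52  0.59  0.04  1.88 -0.58  0.47  2.77]
-1 place [-0.68  0.33  0.81  2.27 -0.89  0.45  2.67]
-1 ypush [-0.22  0.36  0.51  2.22 -0.86  0.4   2.71]
-1 xpush [-0.8   0.28  0.76  2.37 -0.61  0.36  2.18]
-1 x0 [-0.66  0.38  0.63  2.18 -0.35  0.68  1.92]
-1 xmid [ 1.03  0.75 -1.24  2.34  1.92  0.57  0.06]
-1 home [ 0.81  0.67 -1.03  2.2   1.84  0.45  0.07]
-1 ynudge [ 0.78  0.58 -0.8   2.13  1.71  0.21  0.27]
```

Run:
```python
from h import *
manip.move_ptp((.588-.02,-.330,.16),ori(.152,L20,1))
st=manip.read_state();print(round(st["time"],1),np.round(st["joints"],2),np.round(st["ee_pos"],3))
f=1
for nm,p,R in(("pick",(.588,-.330,.1),ori(.152,L20,f)),("pick0",(.588,-.330,.008),ori(.152,L20,f)),("place",(.534,-.034,.072),ori(.26,L20,f)),("ypush",W(-140,-150,50),ori(MS[2],L20,f)),("xpush",W(-186,-0,45),ori(MS[2],np.radians(15),f)),("xmid",W(-100,0,45),ori(MS[2],L35,f)),("xmid25",W(-130,0,45),ori(MS[2],np.radians(25),f)),("home",W(-33,0,45),ori(MS[2],L35,f)),("ynudge",W(-20,-85,50),ori(MS[2],L35,f))):
    q=manip.solve_ik(p,R); print(f,nm,None if q is None else np.round(q,2))
```

```text
7.8 [-0.39  0.84  1.37  1.9  -1.27  1.19  0.02] [ 0.568 -0.329  0.16 ]
1 pick [-0.33  0.91  1.26  1.89 -1.36  1.13  0.06]
1 pick0 [-0.25  0.99  1.1   1.91 -1.5   1.02  0.18]
1 place [-1.06  0.81  1.39  2.28 -1.43  0.91 -0.1 ]
1 ypush [-0.8   0.85  1.3   2.24 -1.49  0.93 -0.01]
1 xpush [-1.26  0.86  1.42  2.38 -1.41  0.88 -0.33]
1 xmid [ 0.66  0.44 -0.8   2.35  2.16  0.27  2.75]
1 xmid25 [-1.11  0.58  1.15  2.37 -1.56  0.52 -0.15]
1 home [ 0.43  0.47 -0.59  2.21  2.03  0.21  2.85]
1 ynudge [ 0.97  0.71 -1.03  2.13  1.69  0.37 -2.76]
```

Run:
```python
from h import *
R=ori(.152,L20,1)
manip.move_linear((.5884,-.330,.06),orientation=R,vel=.15)
print(manip.move_linear((.5884,-.330,.008),vel=.08,max_force=8))
manip.grip(.0,40)
st=manip.read_state();print(st["opening"],st["grasp_force"],np.round(st["ee_pos"],4))
manip.move_linear((.5884-.03,-.330,.17),vel=.15)
st=manip.read_state();print(st["time"],st["opening"],st["grasp_force"])
im=manip.read_camera("top");cv2.imwrite("pics/g.png",cv2.resize(im[120:300,260:480,::-1],None,fx=2.7,fy=2.7))
for p,R in(((.536,-.034,.16),ori(.246,L20,1)),((.536,-.034,.072),ori(.246,L20,1))): print(np.round(manip.solve_ik(p,R),2))
```

```text
False
0.015318879841466635 40.909895156510174 [ 0.5886 -0.3306  0.0088]
11.075 0.0151197035961981 40.42569705750793
[-1.22  0.33  1.44  2.22 -0.78  0.68 -0.59]
[-1.06  0.78  1.37  2.27 -1.42  0.88 -0.12]
```

View pics/g.png

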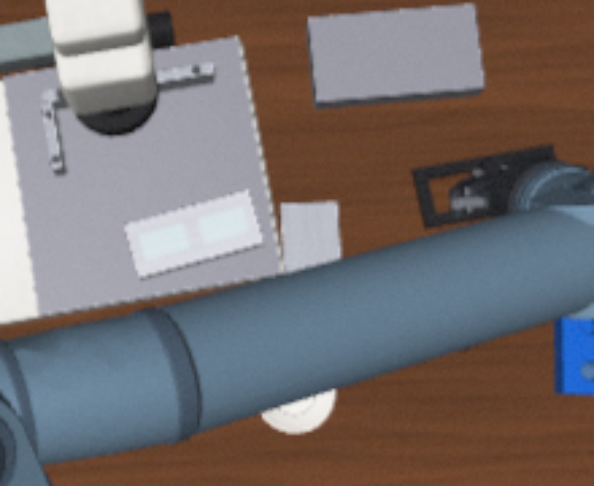

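Run:
```python
from h import *
R=ori(.246,L20,1)
manip.move_linear((.505,-.12,.17),orientation=R,vel=.2)
T=np.array([.5362,-.0338])
manip.move_linear((*T,.10),orientation=R,vel=.15)
# look at the held frame before laying
for c in ("side","top"):
    manip.read_camera(c)
    for n in("frame","carrier"):
        d=manip.cut_out(c,n);print(c,n,[(np.round(e["rect"]),round(e["conf"],2)) for e in d[:2]])
    im=manip.read_camera(c);cv2.imwrite(f"pics/h{c}.png",im[:,:,::-1])
a=cv2.imread("pics/hside.png")[140:260,250:400];b=cv2.imread("pics/htop.png")[130:250,270:420]
cv2.imwrite("pics/hold.png",cv2.resize(np.hstack([a,b]),None,fx=2.6,fy=2.6,interpolation=cv2.INTER_CUBIC))
print(manip.read_state()["time"])
```

```text
side frame [(array([298., 181., 337., 207.]), 0.91), (array([284.,  67., 375., 157.]), 0.42)]
side carrier [(array([376., 193., 438., 249.]), 0.6), (array([293., 187., 342., 218.]), 0.58)]
top frame [(array([305., 188., 359., 221.]), 0.59)]
top carrier [(array([210.,  58., 366., 241.]), 0.71), (array([308., 190., 350., 222.]), 0.42)]
13.8333
```

View pics/hold.png

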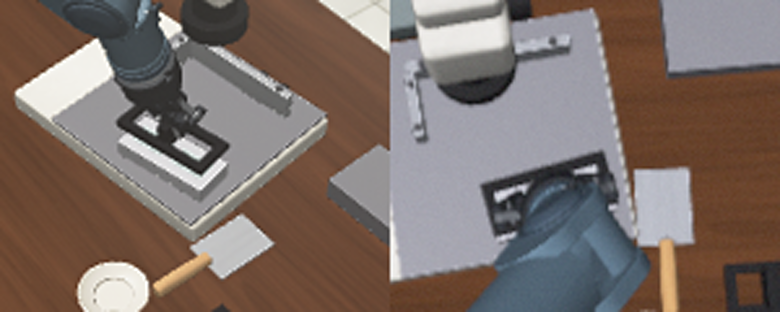

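Run:
```python
from h import *
T=np.array([.5362,-.0338])
print(manip.move_linear((*T,.069),vel=.05,max_force=5),np.round(manip.read_state()["ee_pos"],4))
manip.grip(.045,40)
z=ori(.246,L20,1)[:,2]
p=manip.read_state()["ee_pos"];manip.move_linear(p-.09*z,vel=.15)
manip.move_ptp((.40,-.10,.24),ori(MS[2],L20,1))
st=manip.read_state();print(st["time"],np.round(st["joints"],2))
for n,b,zz,p0 in(("frame",FR,.064,(.53,-.035,.246)),("carrier",CA,.04,(.53,-.035,.246))):
    for k,v in look(n,b,zz,p0).items(): print(n,k,np.round(v[0],4),round(v[1],3),np.round(toS(v[0]),3))
for c in ("side","top"):
    im=manip.read_camera(c);cv2.imwrite(f"pics/i{c}.png",im[:,:,::-1])
a=cv2.imread("pics/iside.png")[140:260,250:400];b=cv2.imread("pics/itop.png")[130:250,270:420]
cv2.imwrite("pics/laid.png",cv2.resize(np.hstack([a,b]),None,fx=2.6,fy=2.6,interpolation=cv2.INTER_CUBIC))
```

```text
True [ 0.5359 -0.0336  0.0725]Traceback (most recent call last):
  File "<stdin>", line 6, in <module>
rig.IKError: the arm cannot follow that straight line within its joint ranges
```

Released; the retreat line needs to be mostly vertical (reach limit).

Run:
```python
from h import *
p=manip.read_state()["ee_pos"];z=ori(.246,L20,1)[:,2]
for d in(.09,.07,.05,.04,.03):
    try: manip.move_linear(p-d*z,vel=.12);print("ret",d);break
    except manip.IKError: pass
else: manip.move_linear(p+[0,0,.06],vel=.12);print("up")
p=manip.read_state()["ee_pos"]
manip.move_linear((p[0],p[1],.16),vel=.15,orientation=ori(.246,np.radians(10),1))
manip.move_ptp((.40,-.10,.26),ori(MS[2],0.1,1))
st=manip.read_state();print(st["time"],np.round(st["joints"],2))
for n,b,zz,p0 in(("frame",FR,.064,(.53,-.035,.246)),("carrier",CA,.04,(.53,-.035,.246))):
    for k,v in look(n,b,zz,p0).items(): print(n,k,np.round(v[0],4),round(v[1],3),np.round(toS(v[0]),3))
for c in ("side","top"):
    im=manip.read_camera(c);cv2.imwrite(f"pics/i{c}.png",im[:,:,::-1])
a=cv2.imread("pics/iside.png")[140:260,250:400];b=cv2.imread("pics/itop.png")[130:250,270:420]
cv2.imwrite("pics/laid.png",cv2.resize(np.hstack([a,b]),None,fx=2.6,fy=2.6,interpolation=cv2.INTER_CUBIC))
```

```text
ret 0.07
16.7667 [-0.6  -0.28  0.67  2.18  0.17  1.09 -1.45]
frame both [ 0.5286 -0.0357  0.2427] 0.164 [-1.35342e+02 -5.28220e+01  1.02000e-01]
frame side [ 0.5276 -0.0332  0.2778] 0.043 [-135.957  -50.166    0.138]
frame top [ 0.5296 -0.037   0.2279] 0.087 [-1.3448e+02 -5.4245e+01  8.8000e-02]
carrier both [ 0.5269 -0.0373  0.2556] 0.493 [-1.37191e+02 -5.41100e+01  1.15000e-01]
carrier side [ 0.5266 -0.0365  0.2525] 0.072 [-1.37389e+02 -5.33120e+01  1.12000e-01]
carrier top [ 0.5251 -0.0325  0.2905] 0.418 [-138.367  -49.089    0.15 ]
```

View pics/laid.png

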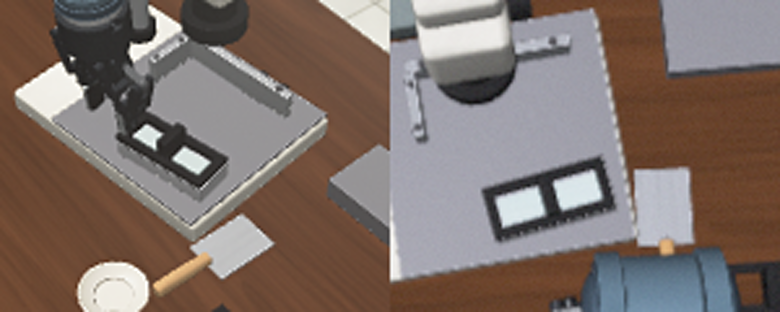

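Run:
```python
from h import *
l=np.radians(10);R=ori(MS[2],l,1)
manip.grip(0,40)
manip.move_ptp(W(-136,-168,140),R)
manip.move_linear(W(-136,-168,47),vel=.15)
f0=np.array(manip.read_state()["force"])
print(manip.move_linear(W(-136,-100,47),vel=.04,max_force=2.5))
st=manip.read_state();e=toS(np.r_[st["ee_pos"][:2],0]);print("contact",e,st["force"]-f0,st["time"])
hit=manip.move_linear(W(-136,e[1]+50,47),vel=.05,max_force=30)
st=manip.read_state();print(hit,toS(np.r_[st["ee_pos"][:2],0]),np.round(st["force"]-f0,1),st["time"],np.round(st["joints"],2))
manip.move_linear(W(-136,e[1]+30,60),vel=.15)
manip.move_linear(W(-140,e[1]+10,150),vel=.2)
manip.move_ptp((.40,-.14,.24),ori(MS[2],0.1,1))
for n,b,zz,p0 in(("frame",FR,.064,(*W(-135,0,0)[:2],.14)),("carrier",CA,.04,(*W(-135,0,0)[:2],.14))):
    for k,v in look(n,b,zz,p0).items(): print(n,k,np.round(v[0],4),round(v[1],3),np.round(toS(v[0]),3))
print(manip.read_state()["time"])
for f in(1,-1):
  for a in (5,10,15):
    q=manip.solve_ik(W(-186,-0,45),ori(MS[2],np.radians(a),f));print(f,a,None if q is None else np.round(q,2))
```

```text
True
contact [-136.27885874 -135.87037298   -0.1403    ] [ 0.83397726  0.84346329 -0.0783165 ] 20.2417
False [-135.54441487  -85.40622435   -0.1403    ] [-0.9  0.   0.1] 21.4167 [-0.53  0.42  0.69  2.15 -0.6   0.56 -0.84]
frame both [0.5282 0.018  0.1764] 0.412 [-1.28231e+02  4.77000e-01  3.60000e-02]
frame side [0.5253 0.0151 0.2113] 0.33 [-1.31528e+02 -2.06400e+00  7.10000e-02]
frame top [0.5283 0.0178 0.1733] 0.038 [-1.28091e+02  2.19000e-01  3.30000e-02]
carrier both [0.5215 0.0166 0.14  ] 0.71 [-135.    0.   -0.]
carrier side [0.5215 0.0166 0.14  ] 0.343 [-135.    0.   -0.]
carrier top [ 0.5322  0.0121 -0.1052] 0.365 [-125.102   -5.928   -0.246]
23.425
1 5 [-0.81  0.38  0.8   2.24 -0.5   0.6  -1.08]
1 10 [-0.95  0.39  0.95  2.31 -0.69  0.52 -0.9 ]
1 15 [-0.96  0.34  0.95  2.37 -0.8   0.41 -0.79]
-1 5 [ 0.97  0.66 -1.24  2.17  0.89  0.85  0.89]
-1 10 [ 1.    0.6  -1.24  2.23  0.94  0.72  0.84]
-1 15 [ 1.02  0.55 -1.24  2.3   1.02  0.6   0.77]
```

Run:
```python
from h import *
l=np.radians(15);R=ori(MS[2],l,1)
manip.grip(.085,40)
manip.move_ptp(W(-192,-1,130),ori(MS[2],np.radians(8),1))
manip.move_linear(W(-185,-1,45),vel=.12,orientation=R)
st=manip.read_state();f0=np.array(st["force"]);print(st["opening"],st["time"])
print(manip.move_linear(W(-130,-1,45),vel=.04,max_force=2.5))
st=manip.read_state();e=toS(np.r_[st["ee_pos"][:2],0]);print("contact",e,st["force"]-f0,st["time"])
hit=manip.move_linear(W(-99,-6,45),vel=.05,max_force=30)
st=manip.read_state();print(hit,toS(np.r_[st["ee_pos"][:2],0]),np.round(st["force"]-f0,1),st["time"],np.round(st["joints"],2))
manip.move_linear(W(-125,-6,60),vel=.15)
manip.move_linear(W(-170,-6,150),vel=.2,orientation=ori(MS[2],0.1,1))
manip.move_ptp((.38,-.16,.28),ori(MS[2],0.0,1))
e=np.array([-60.,-4,0])
for n,b,zz,p0 in(("frame",FR,.064,(*W(-60,-4,0)[:2],.14)),("carrier",CA,.04,(*W(-60,-4,0)[:2],.14))):
    for k,v in look(n,b,zz,p0).items(): print(n,k,np.round(v[0],4),round(v[1],3),np.round(toS(v[0]),3))
st=manip.read_state();print(st["time"],st["joints"])
for c in ("side","top"):
    im=manip.read_camera(c);cv2.imwrite(f"pics/j{c}.png",im[:,:,::-1])
a=cv2.imread("pics/jside.png")[130:240,265:385];b=cv2.imread("pics/jtop.png")[130:240,260:380]
cv2.imwrite("pics/j.png",cv2.resize(np.hstack([a,b]),None,fx=3.3,fy=3.3,interpolation=cv2.INTER_CUBIC))
for a in(20,30,35,40):
  for x in(-120,-33):
    q=manip.solve_ik(W(x,-4,45),ori(MS[2],np.radians(a),-1));print(a,x,None if q is None else np.round(q,2))
```

```text
0.08534567552614128 25.8667
True
contact [-1.66424300e+02 -4.81453295e-01 -1.40300000e-01] [ 1.32804364 -0.06604039  1.21600589] 26.5333
False [-99.41549299  -6.05179198  -0.1403    ] [-1.3 -1.1 -0.4] 28.0667 [-0.69  0.43  0.68  2.17 -0.67  0.45 -0.94]
frame both [0.5967 0.0217 0.1108] 0.367 [-5.9864e+01 -5.5070e+00 -2.9000e-02]
frame side [ 0.611   0.0212 -0.2533] 0.205 [-45.811  -8.021  -0.394]
frame top [0.5974 0.0215 0.1327] 0.106 [-5.9139e+01 -5.7450e+00 -8.0000e-03]
carrier both [0.5904 0.0176 0.0667] 0.521 [-66.628  -8.629  -0.074]
carrier side [0.5908 0.0212 0.0641] 0.17 [-65.768  -5.181  -0.076]
carrier top [0.5912 0.0216 0.074 ] 0.348 [-65.294  -4.794  -0.066]
30.4 [-0.84008327 -0.366811    0.95721798  2.103604    0.31305473  1.27098768
 -1.44062357]
20 -120 [ 0.84  0.53 -1.03  2.22  1.06  0.48  0.74]
20 -33 [ 0.76  0.7  -1.04  2.02  1.12  0.62  0.75]
30 -120 [ 0.46  0.34 -0.58  2.35  1.72  0.14 -0.02]
30 -33 [ 0.63  0.55 -0.83  2.15  1.45  0.33  0.36]
35 -120 [ 0.68  0.41 -0.8   2.39  2.26  0.26 -0.49]
35 -33 [ 0.44  0.47 -0.59  2.21  2.04  0.2  -0.29]
40 -120 [ 0.9   0.55 -1.02  2.43  2.4   0.44 -0.5 ]
40 -33 [ 0.83  0.69 -1.02  2.25  2.16  0.48 -0.2 ]
```

View pics/j.png

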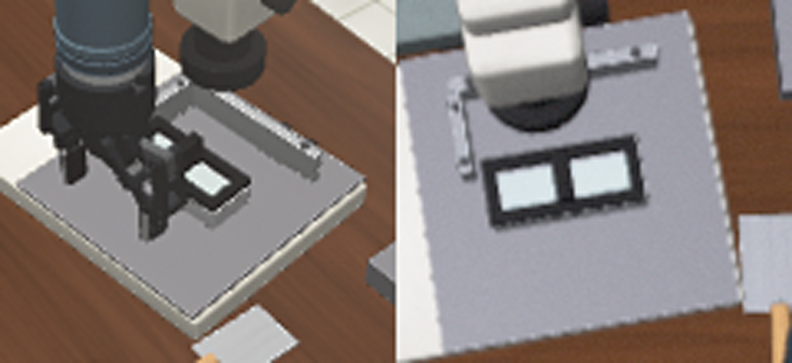

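Run:
```python
from h import *
R=ori(MS[2],L35,-1)
def S(): st=manip.read_state();return np.round(toS(np.r_[st["ee_pos"][:2],0])[:2],1),round(st["ee_pos"][2],4),np.round(Rz(-MS[2])@np.array(st["force"]),1),round(st["time"],1)
manip.move_ptp(W(-140,-20,140),R); print(S(),np.round(manip.read_state()["joints"],2))
print(manip.move_linear(W(-112,-5.5,43),vel=.12,max_force=8),S())
print(manip.move_linear(W(-70,-5.5,43),vel=.04,max_force=2.5),S())
print(manip.move_linear(W(-36,-5.5,43),vel=.05,max_force=25),S())
print(manip.move_linear(W(-22,-5.5,43),vel=.025,max_force=18),S())
```

```text
(array([-139.8,  -20. ]), np.float64(0.1402), array([ 0.7, -1. , -0.7]), 33.4) [ 0.74  0.06 -0.77  2.39 -0.3   0.1   1.98]Traceback (most recent call last):
  File "<stdin>", line 5, in <module>
rig.IKError: the arm cannot follow that straight line within its joint ranges
```

Run:
```python
from h import *
R=ori(MS[2],L35,-1)
for p in((-130,-10,110),(-120,-8,90),(-115,-5.5,70),(-112,-5.5,43),(-32,-5.5,43)):
    for a in(30,35,40):
        q=manip.solve_ik(W(*p),ori(MS[2],np.radians(a),-1));print(p,a,None if q is None else np.round(q,2))
```

```text
(-130, -10, 110) 30 [ 0.38  0.14 -0.47  2.35  0.15  0.15  1.5 ]
(-130, -10, 110) 35 [ 0.95  0.23 -1.04  2.39  1.43  0.13  0.31]
(-130, -10, 110) 40 [ 1.09  0.31 -1.18  2.44  2.18  0.21 -0.39]
(-120, -8, 90) 30 [ 0.3   0.19 -0.39  2.34  0.38  0.1   1.28]
(-120, -8, 90) 35 [ 1.08  0.46 -1.23  2.37  1.7   0.33  0.14]
(-120, -8, 90) 40 [ 1.09  0.47 -1.21  2.42  2.13  0.35 -0.25]
(-115, -5.5, 70) 30 [-0.32  0.23  0.25  2.36 -1.2   0.09  2.8 ]
(-115, -5.5, 70) 35 [ 1.06  0.58 -1.23  2.37  1.82  0.43  0.07]
(-115, -5.5, 70) 40 [ 1.08  0.61 -1.23  2.42  2.15  0.47 -0.2 ]
(-112, -5.5, 43) 30 [ 0.87  0.53 -1.03  2.32  1.65  0.36  0.19]
(-112, -5.5, 43) 35 [ 1.06  0.73 -1.24  2.36  1.94  0.56  0.05]
(-112, -5.5, 43) 40 [ 1.08  0.79 -1.24  2.41  2.2   0.61 -0.14]
(-32, -5.5, 43) 30 [ 0.06  0.41 -0.18  2.17  0.75  0.06  0.89]
(-32, -5.5, 43) 35 [ 0.82  0.68 -1.03  2.19  1.85  0.45  0.08]
(-32, -5.5, 43) 40 [ 1.    0.93 -1.25  2.24  2.08  0.68  0.06]
```

```bash
cat >> h.py <<'E'
def S(): st=manip.read_state();return np.round(toS(np.r_[st["ee_pos"][:2],0])[:2],1),round(st["ee_pos"][2],4),np.round(Rz(-MS[2]).dot(st["force"]),1),round(st["time"],1)
E
python3 - <<'E'
from h import *
R=ori(MS[2],L35,-1)
manip.move_ptp(W(-120,-8,90),R)
manip.move_ptp(W(-116,-5.5,65),R); print(S(),np.round(manip.read_state()["joints"],2))
print(manip.move_linear(W(-112,-5.5,43),vel=.1,max_force=8),S())
print(manip.move_linear(W(-70,-5.5,43),vel=.04,max_force=2.5),S())
print(manip.move_linear(W(-38,-5.5,43),vel=.05,max_force=25),S())
print(manip.move_linear(W(-22,-5.5,43),vel=.025,max_force=18),S())
E
```

```text
(array([-116.9,   -4.6]), np.float64(0.0641), array([-0.7,  0.3,  1. ]), 35.4) [ 1.03  0.56 -1.19  2.37  1.86  0.41  0.02]
False (array([-111.9,   -5.3]), np.float64(0.0435), array([-0.4,  1.1,  0.4]), 35.8)
True (array([-91.6,  -5.7]), np.float64(0.043), array([-0.4, -0.2, -0.3]), 36.4)
False (array([-38.2,  -5.5]), np.float64(0.043), array([-3. ,  0.2, -1.4]), 37.6)
True (array([-28. ,  -5.2]), np.float64(0.0416), array([-0.3,  0.1,  0.3]), 38.1)
```

Run:
```python
from h import *
manip.move_linear(W(-42,-5.5,43),vel=.1)
manip.move_linear(W(-42,-5.5,52.5),vel=.1)
print(manip.move_linear(W(-18,-5.5,52.5),vel=.025,max_force=4),S())
print(manip.move_linear(W(-15,-5.5,52.5),vel=.015,max_force=6),S())
manip.move_linear(W(-60,-8,60),vel=.15)
manip.move_linear(W(-105,-15,80),vel=.15)
for c in ("side","top"):
    im=manip.read_camera(c);cv2.imwrite(f"pics/k{c}.png",im[:,:,::-1])
a=cv2.imread("pics/kside.png")[130:240,265:385];b=cv2.imread("pics/ktop.png")[130:240,260:380]
cv2.imwrite("pics/k.png",cv2.resize(np.hstack([a,b]),None,fx=3.3,fy=3.3,interpolation=cv2.INTER_CUBIC))
print(S())
for p in((-90,-110,80),(-70,-110,50),(-25,-110,50),(-20,-95,50),(-20,-80,50),(-10,-110,50)):
    q=manip.solve_ik(W(*p),ori(MS[2],L35,-1));print(p,None if q is None else np.round(q,2))
```

```text
True (array([-28.1,  -5.3]), np.float64(0.0515), array([-0.6,  1.1,  0.1]), 39.3)
True (array([-28.3,  -5.4]), np.float64(0.0503), array([ 0.5,  0.6, -0.8]), 39.7)
(array([-103.5,  -15. ]), np.float64(0.0805), array([ 0.8, -0.5, -0.3]), 40.6)
(-90, -110, 80) [ 1.1   0.5  -1.02  2.25  1.48  0.19  0.56]
(-70, -110, 50) [ 1.05  0.62 -0.99  2.21  1.75  0.26  0.34]
(-25, -110, 50) [ 0.96  0.67 -0.96  2.12  1.64  0.29  0.45]
(-20, -95, 50) [ 0.94  0.68 -0.98  2.12  1.67  0.32  0.4 ]
(-20, -80, 50) [ 0.93  0.68 -0.99  2.13  1.7   0.35  0.35]
(-10, -110, 50) [ 0.94  0.69 -0.95  2.09  1.61  0.3   0.48]
```

View pics/k.png

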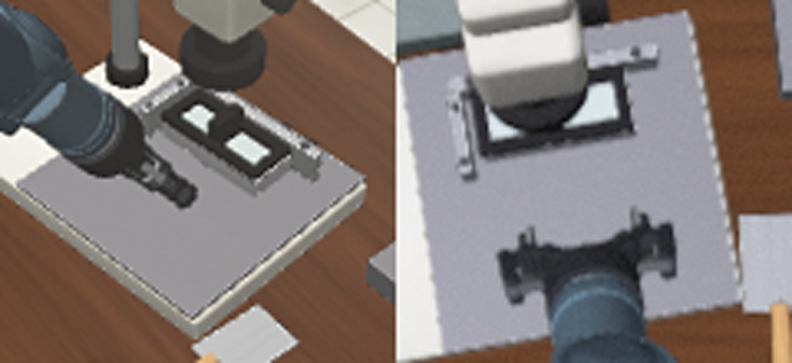

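Run:
```python
from h import *
manip.grip(0,40)
manip.move_linear(W(-95,-112,80),vel=.2)
manip.move_linear(W(-50,-112,54),vel=.15)
manip.move_linear(W(-8,-108,53.5),vel=.15); print(S())
print(manip.move_linear(W(-8,-80,53.5),vel=.03,max_force=2.5),S())
print(manip.move_linear(W(-8,-70,53.5),vel=.03,max_force=15),S())
manip.move_linear(W(-8,-108,53.5),vel=.15)
manip.move_linear(W(-60,-108,56),vel=.2)
print(S())
```

```text
(array([  -8.5, -107.8]), np.float64(0.0537), array([ 0.2, -0.4,  0.2]), 43.0)
True (array([ -8.6, -89. ]), np.float64(0.053), array([-0.4,  0. ,  0. ]), 43.6)
False (array([ -9.4, -81.3]), np.float64(0.0522), array([ -4.3, -11. ,   2.5]), 44.4)
(array([ -60.8, -105.7]), np.float64(0.0559), array([-0.1,  0.2, -0. ]), 45.2)
```

Run:
```python
from h import *
manip.move_linear(W(-95,-60,80),vel=.2)
manip.grip(.085,40)
manip.move_linear(W(-75,1,60),vel=.2)
manip.move_linear(W(-50,1,43),vel=.12)
print(manip.move_linear(W(-20,1,43),vel=.03,max_force=15),S())
manip.move_linear(W(-40,1,43),vel=.12)
manip.move_linear(W(-40,1,53),vel=.1)
print(manip.move_linear(W(-18,1,53),vel=.03,max_force=6),S())
manip.move_linear(W(-60,-3,60),vel=.2)
manip.move_linear(W(-105,-15,80),vel=.2)
for c in ("side","top"):
    im=manip.read_camera(c);cv2.imwrite(f"pics/l{c}.png",im[:,:,::-1])
a=cv2.imread("pics/lside.png")[140:220,285:375];b=cv2.imread("pics/ltop.png")[140:220,270:360]
cv2.imwrite("pics/l.png",cv2.resize(np.hstack([a,b]),None,fx=4.4,fy=4.4,interpolation=cv2.INTER_CUBIC))
print(S())
```

```text
True (array([-28.4,   1.6]), np.float64(0.0415), array([0.2, 0.9, 0.5]), 48.1)
True (array([-28.4,   1.4]), np.float64(0.0515), array([-0.7,  1.1,  0.7]), 49.1)
(array([-103.4,  -14.9]), np.float64(0.0807), array([-0.1,  0.3, -0.5]), 49.9)
```

View pics/l.png

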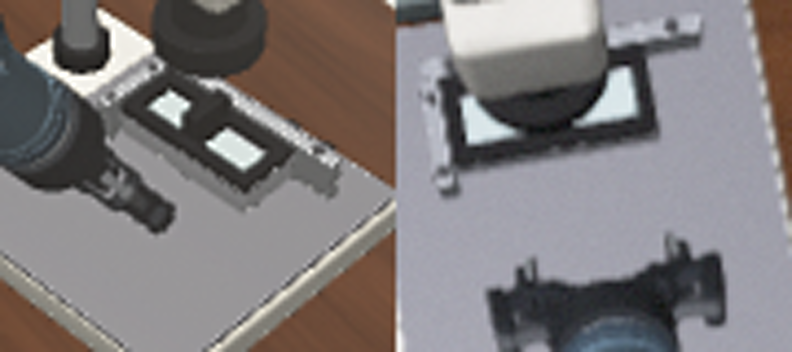

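Run:
```python
from h import *
manip.grip(0,40)
manip.move_linear(W(-95,-108,80),vel=.25)
manip.move_linear(W(-50,-108,56),vel=.2)
manip.move_linear(W(-8,-98,53.5),vel=.15)
print(manip.move_linear(W(-8,-78,53.5),vel=.03,max_force=2.5),S())
print(manip.move_linear(W(-8,-73,53.5),vel=.03,max_force=15),S())
manip.move_linear(W(-10,-95,54),vel=.15)
manip.move_linear(W(-10,-95,72),vel=.1)
print(manip.move_linear(W(-10,-78,72),vel=.03,max_force=2),S())
print(manip.move_linear(W(-10,-78,72),vel=.03,max_force=5),S())
manip.move_linear(W(-10,-100,72),vel=.15)
manip.move_linear(W(-90,-108,75),vel=.25)
print(S())
for c in ("side","top"):
    im=manip.read_camera(c);cv2.imwrite(f"pics/m{c}.png",im[:,:,::-1])
a=cv2.imread("pics/mside.png")[140:220,285:375];b=cv2.imread("pics/mtop.png")[140:220,270:360]
cv2.imwrite("pics/m.png",cv2.resize(np.hstack([a,b]),None,fx=4.4,fy=4.4,interpolation=cv2.INTER_CUBIC))
```

```text
True (array([ -8.8, -81.2]), np.float64(0.053), array([ 0.3, -0.6,  0. ]), 52.7)
False (array([ -9.3, -81.2]), np.float64(0.0525), array([-4.7, -9.2,  4.7]), 53.1)
False (array([ -9.8, -77.4]), np.float64(0.0722), array([0.2, 1.5, 1.4]), 54.5)
False (array([ -9.9, -77.8]), np.float64(0.0721), array([-0.3,  0.9,  1.2]), 54.8)
(array([ -91. , -107.2]), np.float64(0.0749), array([0. , 0.1, 0.9]), 55.5)
```

View pics/m.png

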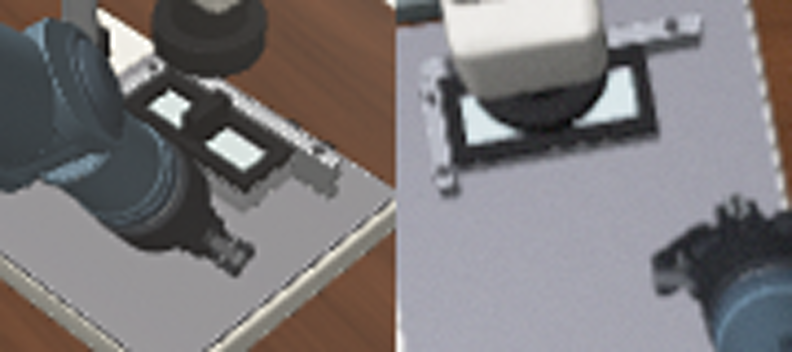

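Run:
```python
from h import *
def RR(l,ph):
    c,s=np.cos(ph),np.sin(ph); return Rz(MS[2])@np.array([[1,0,0],[0,c,-s],[0,s,c]])@ori(0,l,-1)
for l in(20,28,35):
  for ph in(12,20):
    R=RR(np.radians(l),np.radians(ph))
    print(l,ph,[None if q is None else np.round(q,2) for q in(manip.solve_ik(W(*p),R) for p in((-60,-112,70),(-8,-108,56),(-8,-72,56)))])
# carrier edges: is bright carrier side visible beyond the frame at its -y end in the side picture?
im=cv2.imread("pics/mside.png")
for zt,nm in((.064,"carrier top"),(.074,"frame top")): print(nm,[np.round(proj("side",W(x+3,y,zt*1000))[0],1) for x,y in((-30,-69),(30,-69))])
```

```text
20 12 [array([ 1.13,  0.76, -1.13,  1.96,  0.67,  0.61,  1.38]), array([ 1.01,  0.82, -1.06,  1.86,  0.7 ,  0.62,  1.35]), array([ 0.94,  0.78, -1.04,  1.89,  0.69,  0.58,  1.29])]
20 20 [array([ 1.23,  0.9 , -1.22,  1.92,  0.62,  0.67,  1.47]), array([ 1.1 ,  0.94, -1.15,  1.81,  0.64,  0.68,  1.45]), array([ 1.05,  0.9 , -1.13,  1.85,  0.63,  0.63,  1.39])]
28 12 [array([ 1.18,  0.73, -1.12,  2.06,  0.72,  0.4 ,  1.35]), array([ 1.05,  0.78, -1.04,  1.96,  0.77,  0.41,  1.29]), array([ 0.97,  0.74, -1.01,  1.99,  0.78,  0.36,  1.21])]
28 20 [array([ 1.29,  0.88, -1.22,  2.01,  0.66,  0.48,  1.45]), array([ 1.16,  0.92, -1.15,  1.91,  0.69,  0.48,  1.41]), array([ 1.1 ,  0.87, -1.12,  1.95,  0.67,  0.42,  1.36])]
35 12 [array([ 1.25,  0.75, -1.15,  2.13,  1.01,  0.25,  1.1 ]), array([ 1.12,  0.82, -1.09,  2.03,  1.12,  0.28,  1.  ]), array([ 1.05,  0.78, -1.07,  2.07,  1.25,  0.25,  0.8 ])]
35 20 [array([ 1.33,  0.86, -1.19,  2.09,  0.71,  0.3 ,  1.42]), array([ 1.2 ,  0.91, -1.13,  1.99,  0.79,  0.3 ,  1.33]), array([ 1.14,  0.88, -1.13,  2.03,  0.92,  0.26,  1.15])]
carrier top [array([184.5, 340.7]), array([176. , 351.9])]
frame top [array([182.5, 340.8]), array([174. , 352.1])]
```

Run:
```python
from h import *
c,s=np.cos(np.radians(20)),np.sin(np.radians(20))
R=Rz(MS[2])@np.array([[1,0,0],[0,c,-s],[0,s,c]])@ori(0,L35,-1)
manip.move_linear(W(-50,-110,62),vel=.15,orientation=R)
manip.move_linear(W(-6,-95,55),vel=.2)
print(manip.move_linear(W(-6,-62,55),vel=.04,max_force=2.5),S())
y=S()[0][1]
print(manip.move_linear(W(-6,y+10,55),vel=.04,max_force=12),S())
manip.move_linear(W(-8,-100,57),vel=.2)
manip.move_linear(W(-90,-100,75),vel=.25,orientation=ori(MS[2],L35,-1))
print(S())
```

```text
True (array([ -6.6, -78. ]), np.float64(0.0543), array([ 0.5, -0.8,  0.1]), 57.3)
True (array([ -6.6, -77.9]), np.float64(0.0531), array([-0.1, -0.8,  0.7]), 57.6)
(array([-90. , -99.5]), np.float64(0.0751), array([ 0.2, -0.2, -0.4]), 59.3)
```

Run:
```python
from h import *
manip.grip(.085,40)
manip.move_linear(W(-70,1,56),vel=.25)
manip.move_linear(W(-36,1,52.5),vel=.15)
print(manip.move_linear(W(-18,1,52.5),vel=.04,max_force=6),S())
manip.move_linear(W(-60,-3,60),vel=.25)
manip.move_linear(W(-105,-15,85),vel=.25)
print(S())
for c in ("side","top"):
    im=manip.read_camera(c);cv2.imwrite(f"pics/n{c}.png",im[:,:,::-1])
a=cv2.imread("pics/nside.png")[140:220,285:375];b=cv2.imread("pics/ntop.png")[140:220,270:360]
cv2.imwrite("pics/n.png",cv2.resize(np.hstack([a,b]),None,fx=4.4,fy=4.4,interpolation=cv2.INTER_CUBIC))
```

```text
True (array([-27.9,   1. ]), np.float64(0.0506), array([-1.2, -0.3,  0.6]), 61.5)
(array([-104.6,  -15.9]), np.float64(0.0857), array([0.2, 0.5, 0.8]), 62.2)
```

View pics/n.png

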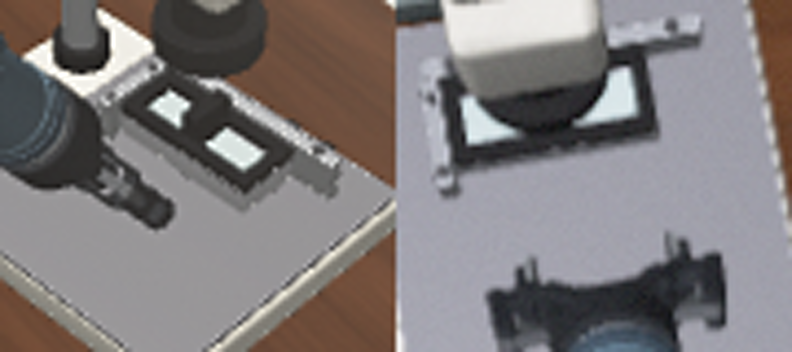

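The picture shows the frame on the carrier, flush against the back rail (crop about 640,45) and the side rail (about 445,120), with the gripper clear of both.

```bash
python3 -c "
from rig import manip
print(manip.job_done())"
```

```text
the job is handed in; nothing more can be done
None
```

I laid the long frame on the carrier, let go, and pushed both under the head until push forces and the last pictures showed them flush against the back and side stops with edges lined up. I handed the job in at about 62 s, and no verdict came back.

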